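# Put the guide roller away in the tilt-out bin

### The job

Put the spare guide roller, the steel one with the thinner shaft stub on top, away in the wide tilt-out bin under the power supply: tip the bin well forward by its tab, put the roller inside and let go of it, then push the bin back until it clicks shut. Leave the narrow bin shut and do not shift the sleeve, the jar, or the wrench.

Things in the scene. Friction and masses are not known exactly. Their poses are not given: they have to be found in the camera images.
- dispenser: fixed aluminium case, 270 wide, 110 deep, origin at the middle of its underside, front to its -x. A hood (underside 128 mm up) reaches 13 mm beyond the shut bins' front walls; the power supply on it, almost flush with the hood's edge, rises to 226 mm, its handle to 248. So over a shut bin's tab a gripper must lean back about 40 degrees, fingers pointing down and into the case.
- wide_bin (a joint): tip angle (rad) of the wide bin (150 mm): 0 = shut and clicked, 0.87 = fully open, at its stop. A light spring (2 to 4 N at the tab) pushes it open and keeps it open; a spring plunger holds it shut: 5 to 8 N at the tab frees it. Pushed back it meets the plunger at about 0.13 rad, needs about 10 to 15 N, and snaps home past 0.06; let go before, it springs open.
- wide_bin_tab (a point): point in the wide bin's pull tab, 12 mm behind its front end, mid width and height; moves with the bin. The grey plastic tab, 14 wide (y), 14 high (z), sticks out 42 mm from the middle of the front wall near its top. Axes tip with the bin: x from the front into the bin, y along the pivot, to the left for one facing the bin, z up the front wall (vertical when shut).
- wide_bin_hinge (a point): middle of the wide bin's pivot line at the foot of its front wall, 16 mm above the table, fixed on the case. Its axes do not tip: x level, from the front into the case, y along the pivot line, z up. With the bin shut, the tab's point lies at x -34, y 0, z +83 mm from here; it swings about this line towards -x and down.
- wide_bin_in (a point): centre of the wide bin's inner floor; tips with the bin, axes as the tab's; from the pivot 42.5 mm in x and 4 in z. Inside: 85 deep (x), 142 wide (y). Above the inner floor the front wall and the front half of the side walls rise 91 mm, the back wall and the rear half of the sides 56. Walls 4 mm, grey plastic. Open on top, empty at first.
- narrow_bin (a joint): tip angle of the narrow bin (84 mm wide), with a like tab, to the right of the wide one for one facing the bins (126 mm between their middles): 0 = shut. Stays shut.
- roller_center (a point): centre (half-way up, 33 mm over its foot) of the guide roller: steel, standing upright on the bench, a body 36 mm in diameter and 42 mm high with a shaft stub 20 mm in diameter and 24 mm high on top; 66 mm high in all, about 0.15 kg. z along its axis, stub up.
- sleeve: bystander: plain steel sleeve, 40 mm outside diameter, 24 mm bore, 34 mm high, standing on the bench; origin at the centre of its underside.
- jar: bystander: white plastic jar 48 mm in diameter, 60 mm high; origin at the centre of its underside.
- wrench: bystander: steel wrench 150 mm long lying on the bench to the right; origin under its middle, x along it.
Things that resemble listed ones, but are neither listed nor needed, are in the scene too. What is shaped like the part that bears roller_center but black or pink is not meant.

How it is judged:
By the outcome, as a careful person would: the job done as asked, in the order asked, and still so for the second after the job is handed in, with the robot touching nothing.
It also fails if it takes over 70 s, if anything falls off the work surface, if the arm or the gripper's body presses on something with over 40 N, if the wrist force passes 120 N, or if a joint passes its speed limit or range.

### The arm

A 6-joint arm with a two-finger parallel gripper is mounted at the origin on the work surface. World frame = base frame: x ahead of the robot, y to its left, z up, the work surface at z = 0. Lengths are in mm, angles in rad, forces in N, time in s.
With the tool pointing down it reaches from about 350 to 975 mm from the base axis. Payload 7.1 kg.
Tool frame: the origin (TCP) lies at the very end of the fingers, on their centre line; the grasp point (between the pads) lies 19 mm behind it; x points along the fingers, y is the direction in which the jaws open and shut, and the axes are right-handed (so a half turn about x gives the same grasp; the last joint's range is limited). The gripper opens to 88 mm and grips with 3 to 60 N. Pads are 20 mm wide; open, the fingers measure 115 mm over their backs; the gripper's body (75 mm by 178 mm) begins 61 mm behind the grasp point.
Start: joints at [1.119, 0.423, 1.63, -0, 1.089, -0.019], TCP at [262.101, 567.369, 222.675] pointing down, gripper open.
Joint ranges: [-3, 3], [-0.9, 2.11], [0.09, 2.58], [-1.31, 4.45], [0.11, 2.69], [-2.54, 2.54]. Speed limits (rad/s): [2.39, 2.39, 3.01, 3.14, 3.14, 3.14].

### API

Orientations are given as a rotation vector (axis times angle).
In Python, from workcell import ctrl gives the robot as it stands. The module is installed in compiled form; this text tells all that it offers.
- The arm moves only by the tool carry_out, never from a script. Its argument "commands" is a list of rows, each a list of 6 numbers: the shift along the tool's x, y, z in m, then the turn, a rotation vector about the tool's x, y, z in degrees. In form: [[tx, ty, tz, rx, ry, rz], ...]. A call has 1 to 8 rows; each row shifts and turns the pose as measured when the row begins, along the tool's axes as they then stand; what a row does not reach is not made up. A row lasts 1/8 s, in which the tool goes at most 62.5 mm and 10.7 degrees, less where a joint would pass 70% of its speed; a pose out of reach is approached as far as the arm can. A call with a gripper value outside its range is refused whole. "grip" is the closure, from 0 (fully open) to 1 (shut), set as the call begins (left out, the last holds). The fingers move at their own pace and stop on an object; the grip force is fixed at half the most. Time passes only in rows, so rows that do not move let the fingers close. It gives the time, the measured TCP pose, the force and the opening at its end, in the units of the state.
- ctrl.get_obs(): the state, without advancing time (a new reading comes with each control period).
- ctrl.get_image(name): name is "side" or "top"; returns a dict with "pixels" (420x560x3 uint8, blue, green, red), "intrinsics" (3x3 intrinsics, pixels), "rvec" (rotation vector, rad) and "tvec" (3), from world to camera coordinates, as OpenCV has them. Camera axes: x right, y down, z forward; pixel columns grow to the right and rows downward; lengths in mm; the calibration is good to about 2 mm. A picture is of the moment at which its call begins. There is no depth.
- ctrl.close_job(): hands the job in, once; it reports no verdict.
The state is a dict: "t": time; "qpos": joint angles; "qvel": joint speeds; "joint_torque": joint torques, N m; "ee_pos": TCP position; "orientation": TCP orientation; "ft_force": force on the tool from outside, world axes, zero at the start; "moment": the same for the moment, N m; "width": finger opening in mm.
Only numpy, scipy, OpenCV 4.12 (cv2) and the standard library are available. Lean on these libraries where they do the work, as an engineer would, in place of code of your own. Each camera call takes 0.05 s, during which the arm holds its last target. There are 200 camera calls.

## Working session

There is one attempt and no reset: what is moved stays moved. The work goes in short steps, Python scripts to look and compute and a tool call to move; the robot and the scene stay as the last step left them, time stands still between calls to the robot, and variables do not carry over. Pictures are saved under pics/ and viewed, about 8 in all and at most 12, crops included, and the job is handed in when it is done.

Besides the shell and the picture viewer there is one more tool, called after "Emit:" by a JSON object that holds its "op" and its "data", one argument or row to a line. carry_out: Moves the arm, as the interface text tells. Its arguments: {"type":"object","properties":{"commands":{"type":"array"},"grip":{"type":"number"}},"required":["commands"]}

```bash
mkdir -p pics; python3 - <<'E'
from workcell import ctrl
import cv2,pickle
o=ctrl.get_obs();print(o)
for n in("side","top"):
    d=ctrl.get_image(n);cv2.imwrite(f"pics/{n}0.png",d["pixels"]);pickle.dump(d,open(f"{n}.pkl","wb"))
    print(n,d["intrinsics"],d["rvec"],d["tvec"])
    R=cv2.Rodrigues(d["rvec"])[0];print(-R.T@d["tvec"])
E
```

```text
{'t': 0.0, 'qpos': array([ 1.11897747e+00,  4.23803698e-01,  1.63068864e+00,  7.62101599e-06,
        1.08857633e+00, -1.90066772e-02]), 'qvel': array([-0.0011937 , -0.00049808,  0.00046677,  0.00225744, -0.00110529,
       -0.00066195]), 'joint_torque': array([-1.28301454e-03, -5.44629908e+01, -2.73660386e+01,  6.42757863e-02,
        2.26599042e-02, -1.32224495e-04]), 'ee_pos': array([261.88004505, 566.88541423, 221.92541146]), 'orientation': array([ 0.33833488,  1.54436281, -0.34060156]), 'ft_force': array([-0.29445885, -0.26204097, -0.31771801]), 'moment': array([ 0.04270985,  0.00127962, -0.02100297]), 'width': 87.77661604093721}
side [[511.97126165   0.         287.43188327]
 [  0.         511.97126165 202.23304193]
 [  0.           0.           1.        ]] [ 0.57754766 -2.67294964  1.15954594] [518.60211256 285.43607249 828.01243875]
[300.47171097 587.07148966 775.30014723]
top [[417.78728507   0.         286.02337326]
 [  0.         417.78728507 208.69463457]
 [  0.           0.           1.        ]] [ 2.11771524 -2.1203905   0.20631974] [-89.13716649 627.40592714 824.99785429]
[456.0095351  -90.16604037 930.66131354]
```

View pics/side0.png

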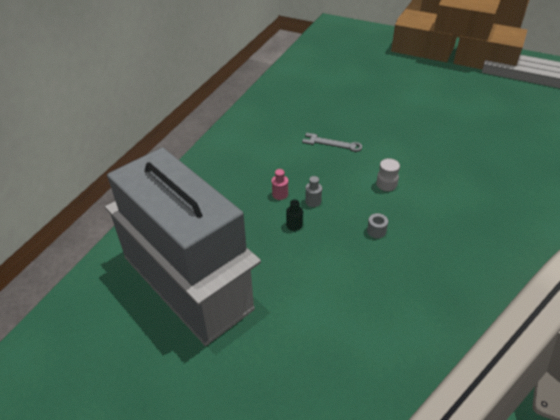

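View pics/top0.png

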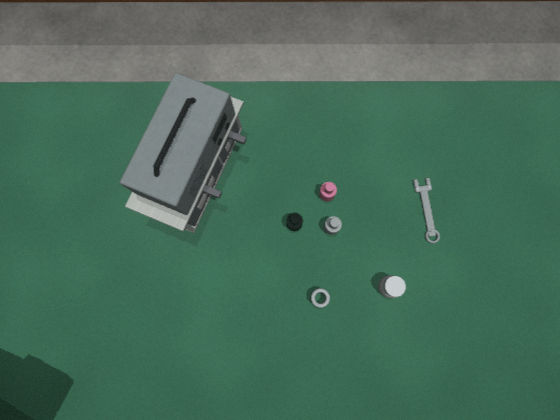

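The side view shows the dispenser from behind-left, with the candidates pink (280,186), steel (314,193) and black (295,216). The top view shows tabs at about (235,138) and (212,191). The rollers there are pink (328,190), steel (334,225) and black (295,221). The steel one fits, so I'll confirm it and refine the tab pixels in enlarged crops.

```bash
cat > h.py <<'E'
import numpy as np,cv2,pickle
from scipy.spatial.transform import Rotation as Ro
def load(n): return pickle.load(open(n+".pkl","rb"))
def ray(d,u,v):
    R=cv2.Rodrigues(d["rvec"])[0];c=-R.T@d["tvec"]
    r=R.T@np.linalg.inv(d["intrinsics"])@[u,v,1];return c,r
def atz(d,u,v,z):
    c,r=ray(d,u,v);return c+r*(z-c[2])/r[2]
def proj(d,P):
    return cv2.projectPoints(np.array(P,float).reshape(-1,3),d["rvec"],d["tvec"],d["intrinsics"],None)[0].reshape(-1,2)
def tri(*obs):
    A=np.zeros((3,3));b=np.zeros(3)
    for d,u,v in obs:
        c,r=ray(d,u,v);r=r/np.linalg.norm(r);M=np.eye(3)-np.outer(r,r);A+=M;b+=M@c
    return np.linalg.solve(A,b)
E
python3 - <<'E'
from h import *
t,s=load("top"),load("side")
a=cv2.resize(t["pixels"][70:240,115:255],None,fx=3.4,fy=3.4,interpolation=3)
b=cv2.resize(t["pixels"][170:250,275:355],None,fx=3.5,fy=3.5,interpolation=3)
c=cv2.resize(s["pixels"][160:240,255:335],None,fx=3.5,fy=3.5,interpolation=3)
o=np.zeros((580,770,3),np.uint8);o[:a.shape[0],:a.shape[1]]=a;o[:280,485:765]=b;o[290:570,485:765]=c
cv2.imwrite("pics/crop1.png",o)
for n,u,v,z in[("tabA",236,138,99),("tabB",212,191,99),("steel stub",334,223,66),("black",295,219,66),("pink",329,188,66),("sleeve",320,298,34),("jar",395,286,60),("wr",424,186,5),("wr2",433,236,5),("ps1",182,78,226),("ps2",233,96,226),("ps3",183,209,226),("ps4",124,182,226),("hood",243,100,128),("hood2",128,208,128),("hood3",188,229,128)]:
    print(n,atz(t,u,v,z).round(1))
print(tri((t,334,223),(s,314,180)))
E
```

```text
tabA [771.2  14.9  99. ]
tabB [656.9  61.5  99. ]
steel stub [ 595.7 -190.4   66. ]
black [ 604.3 -108.7   66. ]
pink [ 671.2 -181.5   66. ]
sleeve [ 441.5 -161.    34. ]
jar [ 465.8 -313.    60. ]
wr [ 690.7 -404.9    5. ]
wr2 [ 575.9 -417.5    5. ]
ps1 [839.1 100.3 226. ]
ps2 [803.5   6.  226. ]
ps3 [594.5  87.1 226. ]
ps4 [642.6 192.1 226. ]
hood [842.9  -1.4 128. ]
hood2 [615.9 219.6 128. ]
hood3 [574.2 100.2 128. ]
[ 595.00766145 -190.78674312   64.57320389]
```

View pics/crop1.png

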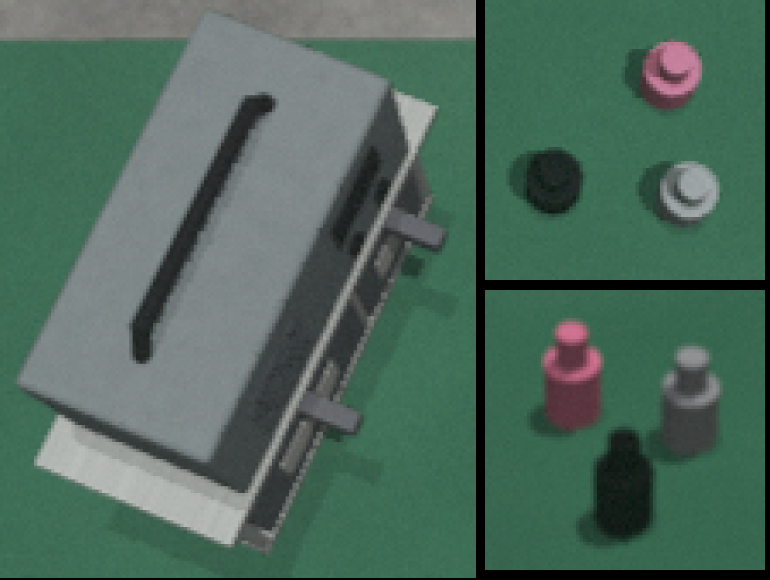

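The crop confirms three alike shapes, pink, black and steel. The steel one, with its stub at px (334.4,221.5) in top, is the target. For one facing the bins, the lower tab, with its end at about (220,193), is on the left under the wider front, so it's the wide bin's. Next I fit the dispenser pose.

```bash
python3 - <<'E'
from h import *
t,s=load("top"),load("side")
f=lambda x,y:(115+x/3.4,70+y/3.4)
h1=atz(t,*f(437,107),131);h2=atz(t,*f(237,545),131)
print(h1,h2,np.linalg.norm(h1-h2))
w=atz(t,*f(357,420),106);n=atz(t,*f(442,238),106);print("ends",w,n,np.linalg.norm(w-n))
for a,b in((h1,h2),(n,w)):
    e=(b-a)[:2]; e/=np.linalg.norm(e)  # +y of dispenser (left for one facing)
    print("yaxis",e,"xaxis",[e[1],-e[0]],"yaw",np.degrees(np.arctan2(-e[0],e[1])))
yaw=np.arctan2(-(h2-h1)[0],(h2-h1)[1])
X=np.array([np.cos(yaw),np.sin(yaw),0]);Y=np.array([-X[1],X[0],0]);Z=np.array([0,0,1.])
print("hood minus tab end along X (exp 29):",(h1-w)@X,(h2-w)@X)
H=w+46*X; H[2]=16
print("hinge",H,"yawdeg",np.degrees(yaw))
# overlay
P=lambda x,y,z:H+x*X+y*Y+z*Z
def boxl(x0,x1,y0,y1,z0,z1):
    c=[P(x,y,z) for x in(x0,x1) for y in(y0,y1) for z in(z0,z1)]
    return c,[(0,1),(2,3),(4,5),(6,7),(0,2),(1,3),(4,6),(5,7),(0,4),(1,5),(2,6),(3,7)]
im=[]
for d in(t,s):
    k=cv2.resize(d["pixels"],None,fx=4,fy=4,interpolation=3)
    for b,col in((boxl(-46,-4,-7,7,76,90),(0,0,255)),(boxl(-4,0,-75,75,0,95),(0,255,255)),(boxl(-46,-4,-133,-119,76,90),(255,0,0))):
        q=(proj(d,b[0])*4+1.5).astype(int)
        for i,j in b[1]:cv2.line(k,tuple(map(int,q[i])),tuple(map(int,q[j])),col,1)
    im.append(k)
cv2.imwrite("pics/ov.png",im[0][340:960,500:1040])
E
```

```text
[838.21542045  -2.90298206 131.        ] [571.27802311 105.78772487 131.        ] 288.2173552640987
ends [649.96312672  43.81507343 106.        ] [764.1567052   -4.81927655 106.        ] 124.11878730237598
yaxis [-0.92616698  0.37711368] xaxis [np.float64(0.37711367810450747), np.float64(0.92616697943)] yaw 67.84498856742546
yaxis [-0.9200346   0.39183713] xaxis [np.float64(0.3918371346543708), np.float64(0.9200345971243976)] yaw 66.93114032113996
hood minus tab end along X (exp 29): 27.723794561080503 27.723794561080503
hinge [667.31035592  86.41875448  16.        ] yawdeg 67.84498856742546
```

View pics/ov.png

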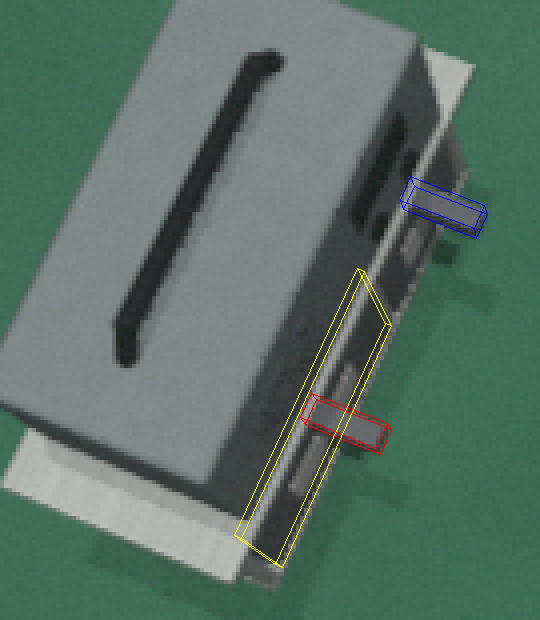

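The overlay fits both tabs and the wide front wall: the hinge is about (667,86,16) and yaw about 67.8°. Now a small planner that prints the rows.

```bash
cat >> h.py <<'E'
YAW=np.radians(67.85);X=np.array([np.cos(YAW),np.sin(YAW),0]);Y=np.array([-X[1],X[0],0]);Z=np.array([0,0,1.])
H=np.array([667.3,86.4,16.])
def Rt(lean,sgn=1,x=X):
    "tool pose pointing down, leaning `lean` deg into the case"
    L=np.radians(lean);d=np.sin(L)*x-np.cos(L)*Z;y=sgn*np.cross(Z,x)
    return np.c_[d,y,np.cross(d,y)]
def binp(x,z,th,y=0):
    "bin-frame point -> world at tip angle th"
    c,s=np.cos(th),np.sin(th);return H+(x*c-z*s)*X+y*Y+(x*s+z*c)*Z
def plan(legs,step=55,ang=9.5,show=True):
    from workcell import ctrl
    o=ctrl.get_obs();p=o["ee_pos"];R=Ro.from_rotvec(o["orientation"])
    for tp,tR in legs:
        tR=Ro.from_matrix(tR);rv=(R.inv()*tR).as_rotvec();a=np.degrees(np.linalg.norm(rv))
        n=max(1,int(np.ceil(max(np.linalg.norm(tp-p)/step,a/ang))))
        print("leg",tp.round(0),"rot",round(a),"n",n)
        for i in range(n):
            Rk=R*Ro.from_rotvec(rv*i/n)
            print("[%s],"%", ".join("%g"%v for v in [*(Rk.inv().apply((tp-p)/n)/1000).round(3),*np.degrees(rv/n).round(1)]))
        p,R=tp,tR
def st():
    from workcell import ctrl
    o=ctrl.get_obs();R=Ro.from_rotvec(o["orientation"]).as_matrix()
    print("t",round(o["t"],2),"p",o["ee_pos"].round(1),"xd",R[:,0].round(2),"yd",R[:,1].round(2),"q",o["qpos"].round(2),"F",o["ft_force"].round(1),"w",round(o["width"],1))
    return o
E
python3 - <<'E'
from h import *
o=st();R=Ro.from_rotvec(o["orientation"])
for s in(1,-1):print(s,np.degrees((R.inv()*Ro.from_matrix(Rt(40,s))).magnitude()))
tab=binp(-34,83,0)
print("pre TCP",tab+Rt(40)[:,0]*(-100), "wrist-ish",tab-Rt(40)[:,0]*300)
R0=R.as_matrix()
a=np.radians(-75);Rz=Ro.from_rotvec([0,0,a]).as_matrix()
plan([(np.array([400,380,370.]),Ro.from_rotvec([0,0,a/3]).as_matrix()@R0),(np.array([540,-70,350.]),Rz@R0)])
E
```

```text
t 0.1 p [261.9 567.  222. ] xd [-0. -0. -1.] yd [ 0.42  0.91 -0.  ] q [ 1.12  0.42  1.63  0.    1.09 -0.02] F [0.4 0.  0.6] w 88.1
1 99.10208410057534
-1 94.39448195027263
pre TCP [630.24569649  -4.62578453 175.60444431] wrist-ish [ 581.77531093 -123.69575627  328.81333294]
leg [400. 380. 370.] rot 25 n 6
[-0.025, -0.019, 0.034, 4.2, 0, 0],
[-0.025, -0.016, 0.035, 4.2, 0, 0],
[-0.025, -0.014, 0.036, 4.2, 0, 0],
[-0.025, -0.011, 0.037, 4.2, 0, 0],
[-0.025, -0.008, 0.038, 4.2, 0, 0],
[-0.025, -0.005, 0.038, 4.2, 0, 0],
leg [540. -70. 350.] rot 50 n 9
[0.002, -0.02, 0.048, 5.6, 0, 0],
[0.002, -0.016, 0.05, 5.6, 0, 0],
[0.002, -0.011, 0.051, 5.6, 0, 0],
[0.002, -0.006, 0.052, 5.6, 0, 0],
[0.002, -0.001, 0.052, 5.6, 0, 0],
[0.002, 0.004, 0.052, 5.6, 0, 0],
[0.002, 0.009, 0.052, 5.6, 0, 0],
[0.002, 0.014, 0.05, 5.6, 0, 0],
[0.002, 0.019, 0.049, 5.6, 0, 0],
```

Emit:
{"op": "carry_out", "data": {
  "commands": [
    [-0.035,-0.019,0.034,4.2,0,0],
    [-0.035,-0.016,0.035,4.2,0,0],
    [-0.025,-0.014,0.036,4.2,0,0],
    [-0.025,-0.011,0.037,4.2,0,0],
    [-0.025,-0.008,0.038,4.2,0,0],
    [-0.025,-0.005,0.038,4.2,0,0],
    [0.0,-0.02,0.048,5.6,0,0],
    [0.0,-0.016,0.05,5.6,0,0]
  ],
  "grip": 0.5
}}

```text
t: 1.1
ee_pos: [430.5, 272.3, 394.8]
orientation: [0.836, 1.4, -0.849]
ft_force: [-0.6, 0.2, 0.0]
width: 44.0
```

Emit:
{"op": "carry_out", "data": {
  "commands": [
    [0.002,-0.011,0.051,5.6,0,0],
    [0.002,-0.006,0.052,5.6,0,0],
    [0.002,0,0.052,5.6,0,0],
    [0.002,0.004,0.052,5.6,0,0],
    [0.002,0.009,0.052,5.6,0,0],
    [0.002,0.014,0.05,5.6,0,0],
    [0.002,0.019,0.049,5.6,0,0]
  ]
}}

```text
t: 1.98
ee_pos: [526.9, -92.9, 381.6]
orientation: [1.361, 1.095, -1.374]
ft_force: [0.9, 1.1, -0.6]
width: 44.0
```

```bash
python3 - <<'E'
from h import *
st();R=Rt(40,-1);tab=binp(-34,83,0)
plan([(tab-R[:,0]*95,R)])
E
```

```text
t 1.98 p [526.9 -92.9 381.6] xd [-0.   -0.01 -1.  ] yd [ 0.98 -0.22 -0.  ] q [-0.19  0.14  1.65 -0.01  1.36  0.03] F [ 0.9  1.1 -0.6] w 44.0
leg [631.  -2. 172.] rot 42 n 5
[0.042, 0.017, -0.023, 1.8, 8.1, 0.7],
[0.045, 0.015, -0.017, 1.8, 8.1, 0.7],
[0.047, 0.014, -0.011, 1.8, 8.1, 0.7],
[0.048, 0.014, -0.005, 1.8, 8.1, 0.7],
[0.049, 0.013, 0.002, 1.8, 8.1, 0.7],
```

Emit:
{"op": "carry_out", "data": {
  "commands": [
    [0.042,0.017,-0.023,1.8,8.1,0.7],
    [0.045,0.015,-0.017,1.8,8.1,0.7],
    [0.047,0.014,-0.011,1.8,8.1,0.7],
    [0.048,0.014,-0.005,1.8,8.1,0.7],
    [0.049,0.013,0.002,1.8,8.1,0.7],
    [0,0,0,0,0,0]
  ]
}}

```text
t: 2.72
ee_pos: [637.4, -3.7, 165.2]
orientation: [2.09, 1.386, -0.947]
ft_force: [-0.7, 0.7, 0.4]
width: 43.7
```

```bash
python3 - <<'E'
from h import *
st();R=Rt(40,-1);tab=binp(-34,83,0)
plan([(tab-R[:,0]*40,R),(tab+R[:,0]*14,R)],step=30)
from workcell import ctrl
import cv2
k=[]
for n,a in(("top",(slice(100,240),slice(150,310))),("side",(slice(150,320),slice(100,320)))):
    d=ctrl.get_image(n);g=d["pixels"][a];k.append(cv2.resize(g,(640,int(640*g.shape[0]/g.shape[1])) if n=="x" else (400,360),interpolation=3))
    print(n,proj(d,[tab]).round(0))
cv2.imwrite("pics/pre.png",np.hstack(k))
E
```

```text
t 2.73 p [637.4  -3.7 165.2] xd [ 0.26  0.61 -0.75] yd [ 0.92 -0.39  0.  ] q [-0.35  0.55  1.79  0.91  0.99 -0.54] F [-0.7  0.7  0.4] w 43.7
leg [645.  31. 130.] rot 1 n 2
[0.025, -0.003, -0.001, -0.3, -0.6, -0.3],
[0.025, -0.003, -0.002, -0.3, -0.6, -0.3],
leg [658.  63.  88.] rot 0 n 2
[0.027, 0, -0, 0, 0, 0],
[0.027, 0, -0, 0, 0, 0],
top [[215. 192.]]
side [[232. 237.]]
```

View pics/pre.png

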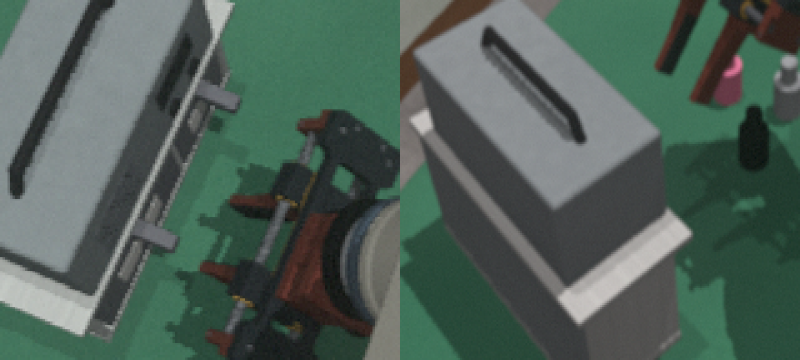

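The fingertips at px (244,178) and (234,204) straddle the tab's line, with the wide tab end at (220,194). Approaching and closing.

Emit:
{"op": "carry_out", "data": {
  "commands": [
    [0.025,-0.003,-0.001,-0.3,-0.6,-0.3],
    [0.025,-0.003,-0.002,-0.3,-0.6,-0.3],
    [0.027,0,0,0,0,0],
    [0.025,0,0,0,0,0],
    [0,0,0,0,0,0]
  ]
}}

```text
t: 3.45
ee_pos: [668.0, 65.5, 105.9]
orientation: [2.046, 1.369, -0.931]
ft_force: [-0.6, 0.4, -0.7]
width: 44.3
```

```bash
python3 - <<'E'
from h import *
st();R=Rt(40,-1);tab=binp(-34,83,0)
plan([(tab+R[:,0]*14,R)],step=30)
E
```

```text
t 3.45 p [668.   65.5 105.9] xd [ 0.26  0.58 -0.77] yd [ 0.93 -0.37  0.03] q [-0.21  0.65  1.78  1.    0.84 -0.59] F [-0.6  0.4 -0.7] w 44.3
leg [658.  63.  88.] rot 2 n 1
[0.01, -0.009, 0.016, 1.7, 0.3, -1.1],
```

Emit:
{"op": "carry_out", "data": {
  "commands": [
    [0.002,-0.004,0.008,0.8,0.1,-0.5],
    [0.008,-0.005,0.008,0.8,0.1,-0.5],
    [0,0,0,0,0,0]
  ]
}}

```text
t: 3.82
ee_pos: [657.8, 62.2, 88.5]
orientation: [2.062, 1.384, -0.96]
ft_force: [0.6, -0.3, 0.3]
width: 44.0
```

```bash
python3 - <<'E'
from h import *
st();R=Rt(40,-1);tab=binp(-34,83,0)
plan([(tab+R[:,0]*14,R)],step=30)
E
```

```text
t 3.83 p [657.8  62.2  88.5] xd [ 0.24  0.59 -0.77] yd [ 0.93 -0.38  0.  ] q [-0.23  0.67  1.79  1.01  0.85 -0.6 ] F [ 0.6 -0.3  0.3] w 44.0
leg [658.  63.  88.] rot 0 n 1
[0.001, -0, -0.001, 0.1, 0.1, -0.2],
```

On target. Closing.

Emit:
{"op": "carry_out", "data": {
  "commands": [
    [0,0,0,0,0,0],
    [0,0,0,0,0,0],
    [0,0,0,0,0,0],
    [0,0,0,0,0,0]
  ],
  "grip": 1.0
}}

```text
t: 4.32
ee_pos: [655.9, 62.3, 88.7]
orientation: [2.062, 1.389, -0.961]
ft_force: [-5.1, 1.0, 1.8]
width: 13.6
```

```bash
python3 - <<'E'
from h import *
o=st();R=Rt(40,-1)
p0=o["ee_pos"];g0=binp(-34,83,0)
prev=g0
for a in np.arange(0.1,0.86,0.1):
    g=binp(-34,83,a);print(round(a,2),(R.T@(g-prev)/1000).round(4));prev=g
E
```

```text
t 4.33 p [655.9  62.3  88.7] xd [ 0.24  0.6  -0.77] yd [ 0.93 -0.38 -0.  ] q [-0.23  0.67  1.79  1.01  0.85 -0.6 ] F [-5.1  1.   1.8] w 13.6
0.1 [-0.0023  0.      0.0087]
0.2 [-0.0014  0.      0.0089]
0.3 [-0.0005  0.      0.0089]
0.4 [ 0.0004 -0.      0.009 ]
0.5 [0.0013 0.     0.0089]
0.6 [ 0.0021 -0.      0.0087]
0.7 [ 0.003  -0.      0.0085]
0.8 [ 0.0038 -0.      0.0081]
```

Emit:
{"op": "carry_out", "data": {
  "commands": [
    [-0.001,0,0.004,0,0,0],
    [-0.001,0,0.005,0,0,0],
    [-0.001,0,0.009,0,0,0],
    [0,0,0.009,0,0,0],
    [0,0,0.009,0,0,0],
    [0.001,0,0.009,0,0,0],
    [0.002,0,0.009,0,0,0],
    [0,0,0,0,0,0]
  ]
}}

```text
t: 5.32
ee_pos: [641.2, 27.4, 57.2]
orientation: [2.07, 1.396, -0.953]
ft_force: [-1.0, -1.0, -0.7]
width: 13.8
```

```bash
python3 - <<'E'
from h import *
o=st();R=Ro.from_rotvec(o["orientation"]).as_matrix()
g=o["ee_pos"]-R[:,0]*14-H
r=[g@X,g@Z];print("hinge frame",r,g@Y,"radius",np.hypot(*r),"(89.7) theta",np.arctan2(-r[0],r[1])-np.arctan2(34,83))
E
```

```text
t 5.33 p [641.2  27.4  57.2] xd [ 0.24  0.6  -0.76] yd [ 0.93 -0.38 -0.  ] q [-0.3   0.72  1.81  1.03  0.86 -0.71] F [-1.  -1.  -0.7] w 13.8
hinge frame [np.float64(-73.56467156208699), np.float64(51.823621194296905)] 1.888729196982215 radius 89.9858245265759 (89.7) theta 0.5682932846873903
```

Emit:
{"op": "carry_out", "data": {
  "commands": [
    [0.003,0,0.009,0,0,0],
    [0.003,0,0.008,0,0,0],
    [0.003,0,0.006,0,0,0],
    [0,0,0,0,0,0]
  ]
}}

```text
t: 5.82
ee_pos: [636.5, 16.2, 33.9]
orientation: [2.069, 1.396, -0.953]
ft_force: [-2.5, -3.4, 0.3]
width: 13.8
```

Emit:
{"op": "carry_out", "data": {
  "commands": [
    [0,0,0,0,0,0],
    [0,0,0,0,0,0],
    [0,0,0,0,0,0]
  ],
  "grip": 0.45
}}

```text
t: 6.2
ee_pos: [637.5, 16.7, 34.5]
orientation: [2.069, 1.396, -0.951]
ft_force: [-0.2, 1.0, -0.2]
width: 40.4
```

Emit:
{"op": "carry_out", "data": {
  "commands": [
    [-0.04,0,0,0,0,0],
    [-0.045,0,0,0,0,0],
    [-0.05,0,0,0,0,0],
    [-0.05,0,0,0,0,0],
    [0,0,0,0,0,0]
  ]
}}

```text
t: 6.82
ee_pos: [591.9, -97.3, 179.5]
orientation: [2.065, 1.397, -0.95]
ft_force: [0.3, 0.6, -0.1]
width: 48.0
```

```bash
python3 - <<'E'
from h import *
st()
from workcell import ctrl
d=ctrl.get_image("top");k=cv2.resize(d["pixels"][90:290,140:400],None,fx=3,fy=3,interpolation=3)
for P in [binp(-46,90,.87),binp(-34,83,.87),binp(0,95,.87,71),binp(0,95,.87,-71)]:
    u=(proj(d,[P])[0]-[140,90])*3+1;cv2.circle(k,tuple(map(int,u)),3,(0,0,255),1)
cv2.imwrite("pics/open.png",k)
# descend to above roller, stub
r=np.array([595.5,-190.5,0]);Rv=Rt(0,-1)
plan([(r+[0,0,230],Rv)])
E
```

```text
t 6.83 p [591.9 -97.3 179.5] xd [ 0.24  0.6  -0.76] yd [ 0.93 -0.37  0.  ] q [-0.52  0.53  1.78  0.8   1.11 -0.62] F [ 0.3  0.6 -0.1] w 48.0
leg [ 596. -190.  230.] rot 41 n 5
[-0.019, 0.008, 0.006, 0.1, -8.1, 0.1],
[-0.018, 0.008, 0.009, 0.1, -8.1, 0.1],
[-0.017, 0.008, 0.011, 0.1, -8.1, 0.1],
[-0.015, 0.008, 0.014, 0.1, -8.1, 0.1],
[-0.013, 0.008, 0.016, 0.1, -8.1, 0.1],
```

View pics/open.png

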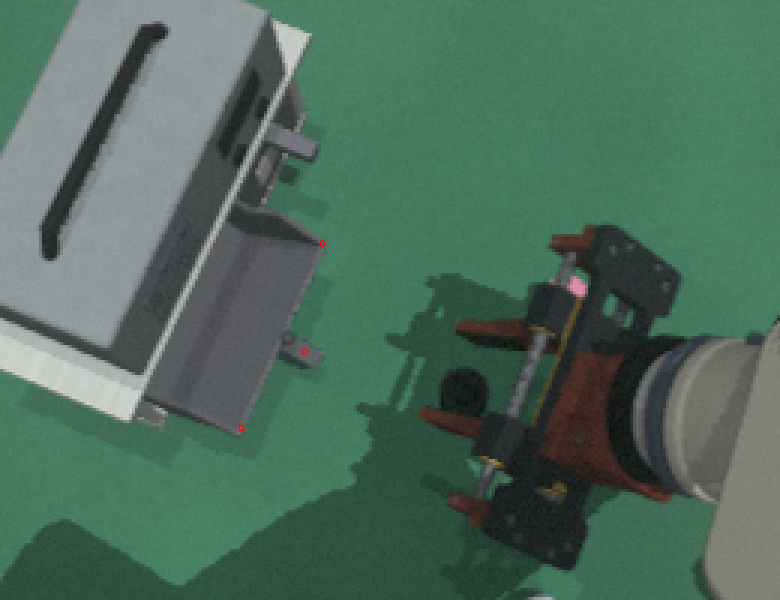

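The bin is fully open, and the predicted tab and wall corners at crop px (322,243), (241,429) and (321,359) match. Next, the roller.

Emit:
{"op": "carry_out", "data": {
  "commands": [
    [-0.019,0.008,0.006,0,-8.1,0],
    [-0.018,0.008,0.009,0,-8.1,0],
    [-0.017,0.008,0.011,0,-8.1,0],
    [-0.015,0.008,0.014,0,-8.1,0],
    [-0.013,0.008,0.016,0,-8.1,0],
    [0,0,0,0,0,0]
  ],
  "grip": 0.52
}}

```text
t: 7.62
ee_pos: [594.4, -185.7, 223.3]
orientation: [1.46, 1.013, -1.499]
ft_force: [-0.6, 0.3, -0.5]
width: 42.1
```

```bash
python3 - <<'E'
from h import *
st();r=np.array([595.5,-190.5,0]);Rv=Rt(0,-1)
plan([(r+[0,0,120],Rv)])
E
```

```text
t 7.62 p [ 594.4 -185.7  223.3] xd [-0.02 -0.01 -1.  ] yd [ 0.93 -0.36 -0.02] q [-0.31  0.43  1.62 -0.02  1.11  0.07] F [-0.6  0.3 -0.5] w 42.1
leg [ 596. -190.  120.] rot 1 n 2
[0.052, 0.002, 0.001, 0.4, 0.5, 0.4],
[0.052, 0.002, 0.002, 0.4, 0.5, 0.4],
```

Emit:
{"op": "carry_out", "data": {
  "commands": [
    [0.045,0.002,0.001,0.4,0.5,0.4],
    [0.045,0.002,0.002,0.4,0.5,0.4],
    [0,0,0,0,0,0]
  ]
}}

```text
t: 8.0
ee_pos: [593.6, -186.0, 127.3]
orientation: [1.494, 1.015, -1.486]
ft_force: [-0.5, 0.6, 0.0]
width: 42.1
```

```bash
python3 - <<'E'
from h import *
st();r=np.array([595.5,-190.5,0]);Rv=Rt(0,-1)
plan([(r+[0,0,80],Rv),(r+[0,0,46],Rv)],step=40)
from workcell import ctrl
k=[]
for n,u,v in(("top",334,223),("side",314,190)):
    d=ctrl.get_image(n);k.append(cv2.resize(d["pixels"][v-50:v+50,u-50:u+50],(400,400),interpolation=3))
cv2.imwrite("pics/rol.png",np.hstack(k))
E
```

```text
t 8.0 p [ 593.6 -186.   127.3] xd [-0.    0.01 -1.  ] yd [ 0.93 -0.38 -0.01] q [-0.33  0.54  1.69  0.01  0.92  0.05] F [-0.5  0.6  0. ] w 42.1
leg [ 596. -190.   80.] rot 1 n 2
[0.024, 0.002, 0.002, 0, -0.3, 0.2],
[0.024, 0.002, 0.002, 0, -0.3, 0.2],
leg [ 596. -190.   46.] rot 0 n 1
[0.034, 0, 0, 0, 0, 0],
```

View pics/rol.png

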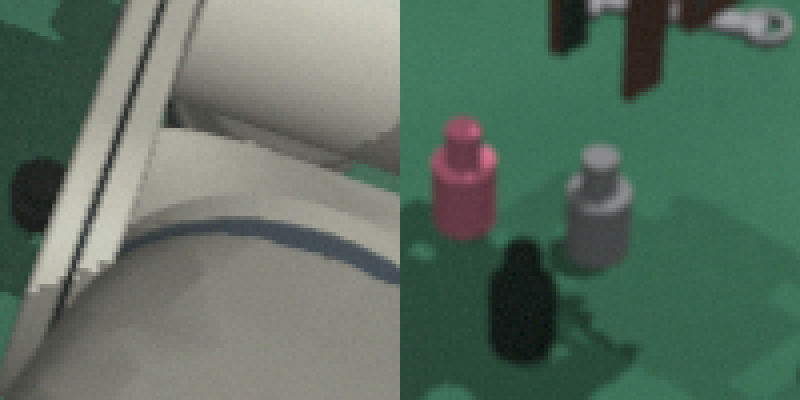

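In the side crop the fingers, at (568,45) and (640,90), are centred above the steel roller at (600,210). Going down.

Emit:
{"op": "carry_out", "data": {
  "commands": [
    [0.024,0.002,0.002,0,-0.3,0.2],
    [0.022,0.001,0.002,0,-0.3,0.2],
    [0,0,0,0,0,0]
  ]
}}

```text
t: 8.48
ee_pos: [602.1, -192.4, 90.4]
orientation: [1.494, 0.99, -1.475]
ft_force: [-0.1, 0.5, 0.5]
width: 42.1
```

```bash
python3 - <<'E'
from h import *
st();r=np.array([595.5,-190.5,0]);Rv=Rt(0,-1)
plan([(r+[0,0,46.5],Rv)],step=18)
E
```

```text
t 8.47 p [ 602.1 -192.4   90.4] xd [ 0.01 -0.   -1.  ] yd [ 0.93 -0.38  0.02] q [-0.33  0.59  1.7   0.    0.83  0.05] F [-0.1  0.5  0.5] w 42.1
leg [ 596. -190.   46.] rot 1 n 3
[0.015, -0.002, 0, 0, -0, -0.3],
[0.015, -0.002, 0, 0, -0, -0.3],
[0.015, -0.002, 0, 0, -0, -0.3],
```

Emit:
{"op": "carry_out", "data": {
  "commands": [
    [0,-0.006,0,0,0,-0.9],
    [0.009,0,0,0,0,0],
    [0,0,0,0,0,0]
  ]
}}

```text
t: 8.85
ee_pos: [598.4, -190.5, 85.1]
orientation: [1.491, 1.0, -1.482]
ft_force: [0.7, 0.4, -0.3]
width: 42.6
```

```bash
python3 - <<'E'
from h import *
st();r=np.array([595.5,-190.5,0]);Rv=Rt(0,-1)
plan([(r+[0,0,46.5],Rv)],step=12)
E
```

```text
t 8.85 p [ 598.4 -190.5   85.1] xd [ 0.01  0.   -1.  ] yd [ 0.93 -0.38  0.  ] q [-0.33  0.6   1.7   0.    0.83  0.05] F [ 0.7  0.4 -0.3] w 42.6
leg [ 596. -190.   46.] rot 0 n 4
[0.01, -0.001, 0, 0, -0.1, -0.1],
[0.01, -0.001, 0, 0, -0.1, -0.1],
[0.01, -0.001, 0, 0, -0.1, -0.1],
[0.01, -0.001, 0, 0, -0.1, -0.1],
```

Emit:
{"op": "carry_out", "data": {
  "commands": [
    [0.01,-0.001,0,0,-0.1,-0.1],
    [0.01,-0.001,0,0,-0.1,-0.1],
    [0.01,-0.001,0,0,0,0],
    [0.006,0,0,0,0,0],
    [0,0,0,0,0,0]
  ]
}}

```text
t: 9.48
ee_pos: [595.2, -189.0, 46.0]
orientation: [1.487, 1.003, -1.487]
ft_force: [1.0, 0.3, 0.7]
width: 42.3
```

```bash
python3 - <<'E'
from h import *
st();r=np.array([595.5,-190.5,0]);Rv=Rt(0,-1)
plan([(r+[0,0,46.5],Rv)],step=12)
E
```

```text
t 9.47 p [ 595.2 -189.    46. ] xd [-0.  0. -1.] yd [ 0.93 -0.38 -0.  ] q [-0.33  0.66  1.72  0.    0.77  0.06] F [1.  0.3 0.7] w 42.3
leg [ 596. -190.   46.] rot 0 n 1
[-0.001, 0.001, 0.001, 0.1, -0, 0.1],
```

Emit:
{"op": "carry_out", "data": {
  "commands": [
    [0,0,0,0,0,0],
    [0,0,0,0,0,0],
    [0,0,0,0,0,0],
    [0,0,0,0,0,0]
  ],
  "grip": 1.0
}}

```text
t: 9.98
ee_pos: [595.7, -189.3, 46.6]
orientation: [1.487, 1.002, -1.487]
ft_force: [0.1, -0.8, -2.0]
width: 18.3
```

Emit:
{"op": "carry_out", "data": {
  "commands": [
    [-0.015,0,0,0,0,0],
    [-0.035,0,0,0,0,0],
    [-0.045,0,0,0,0,0],
    [-0.045,0,0,0,0,0],
    [-0.035,0,0,0,0,0],
    [0,0,0,0,0,0]
  ]
}}

```text
t: 10.72
ee_pos: [595.4, -189.2, 231.3]
orientation: [1.488, 1.0, -1.486]
ft_force: [-0.3, 0.0, -1.3]
width: 18.4
```

```bash
python3 - <<'E'
from h import *
st();th=.87
R=Rt(48,-1)
# roller foot at bin (24, 12): TCP 46 above foot along axis
tcp=binp(24,12,th)-R[:,0]*46
print("final tcp",tcp)
plan([(tcp-R[:,0]*110,R)])
E
```

```text
t 10.72 p [ 595.4 -189.2  231.3] xd [ 0. -0. -1.] yd [ 0.93 -0.38  0.  ] q [-0.33  0.41  1.62  0.    1.1   0.06] F [-0.3  0.  -1.3] w 18.4
final tcp [656.7880381   60.57683     72.86182095]
leg [626. -15. 146.] rot 48 n 6
[0.014, -0.006, -0.029, 0, 8, -0],
[0.018, -0.006, -0.027, 0, 8, -0],
[0.022, -0.006, -0.024, 0, 8, -0],
[0.025, -0.006, -0.021, 0, 8, -0],
[0.027, -0.006, -0.017, 0, 8, -0],
[0.029, -0.006, -0.013, 0, 8, -0],
```

Lifted: width 18.4, about 1.3 N weight. Moving to the approach line of the bin mouth.

Emit:
{"op": "carry_out", "data": {
  "commands": [
    [0.014,-0.006,-0.029,0,8,0],
    [0.018,-0.006,-0.027,0,8,0],
    [0.022,-0.006,-0.024,0,8,0],
    [0.025,-0.006,-0.021,0,8,0],
    [0.027,-0.006,-0.017,0,8,0],
    [0.015,-0.006,-0.013,0,8,0],
    [0,0,0,0,0,0]
  ]
}}

```text
t: 11.6
ee_pos: [620.8, -16.5, 151.4]
orientation: [2.182, 1.468, -0.816]
ft_force: [0.4, -0.7, -1.7]
width: 18.6
```

```bash
python3 - <<'E'
from h import *
st();th=.87
R=Rt(48,-1)
tcp=binp(24,12,th)-R[:,0]*46
plan([(tcp-R[:,0]*100,R),(tcp-R[:,0]*50,R)],step=25)
E
```

```text
t 11.6 p [620.8 -16.5 151.4] xd [ 0.28  0.7  -0.65] yd [ 0.93 -0.38 -0.  ] q [-0.43  0.61  1.82  1.03  1.08 -0.73] F [ 0.4 -0.7 -1.7] w 18.6
leg [629.  -8. 140.] rot 1 n 1
[0.016, 0.004, 0.002, -0.3, -1.2, 0.1],
leg [643.  26. 106.] rot 0 n 3
[0.017, 0, -0, 0, 0, 0],
[0.017, 0, -0, 0, 0, 0],
[0.017, 0, -0, 0, 0, 0],
```

Emit:
{"op": "carry_out", "data": {
  "commands": [
    [0.016,0.004,0.002,-0.3,-1.2,0],
    [0.017,0,0,0,0,0],
    [0.017,0,0,0,0,0],
    [0.015,0,0,0,0,0],
    [0,0,0,0,0,0]
  ]
}}

```text
t: 12.22
ee_pos: [644.8, 28.6, 104.4]
orientation: [2.155, 1.454, -0.835]
ft_force: [-1.4, -0.6, -0.9]
width: 18.5
```

```bash
python3 - <<'E'
from h import *
st();th=.87
R=Rt(48,-1)
tcp=binp(24,12,th)-R[:,0]*46
plan([(tcp,R)],step=15)
from workcell import ctrl
d=ctrl.get_image("top");cv2.imwrite("pics/ins.png",cv2.resize(d["pixels"][100:250,150:310],None,fx=4,fy=4,interpolation=3))
E
```

```text
t 12.22 p [644.8  28.6 104.4] xd [ 0.28  0.68 -0.68] yd [ 0.93 -0.37  0.  ] q [-0.34  0.69  1.81  1.1   0.98 -0.76] F [-1.4 -0.6 -0.9] w 18.5
leg [657.  61.  73.] rot 1 n 4
[0.012, -0, 0, 0.1, 0.1, 0],
[0.012, -0, 0, 0.1, 0.1, 0],
[0.012, -0, 0, 0.1, 0.1, 0],
[0.012, -0, 0, 0.1, 0.1, 0],
```

View pics/ins.png

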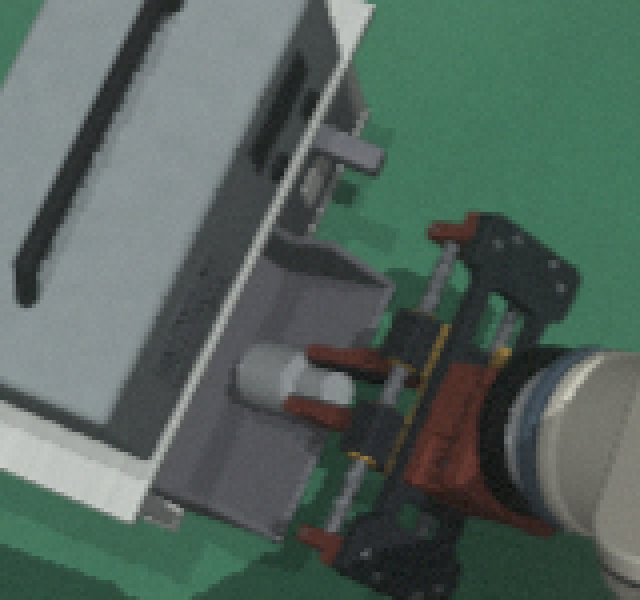

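The roller, at crop px (270,378), is held upright in the tilted bin's mouth, mid-width and clear of the hood. Inserting the rest.

Emit:
{"op": "carry_out", "data": {
  "commands": [
    [0.012,0,0,0,0,0],
    [0.012,0,0,0,0,0],
    [0.012,0,0,0,0,0],
    [0.01,0,0,0,0,0],
    [0,0,0,0,0,0]
  ]
}}

```text
t: 12.9
ee_pos: [658.9, 61.0, 71.8]
orientation: [2.156, 1.452, -0.835]
ft_force: [-0.3, 0.0, -0.7]
width: 18.7
```

```bash
python3 - <<'E'
from h import *
o=st();th=.87
R=Ro.from_rotvec(o["orientation"]).as_matrix()
g=o["ee_pos"]+R[:,0]*46-H;c,s=np.cos(th),np.sin(th);a,b=g@X,g@Z
print("foot in bin frame",a*c+b*s,g@Y,-a*s+b*c)
E
```

```text
t 12.9 p [658.9  61.   71.8] xd [ 0.28  0.68 -0.68] yd [ 0.93 -0.37  0.  ] q [-0.28  0.75  1.8   1.17  0.92 -0.8 ] F [-0.3  0.  -0.7] w 18.7
foot in bin frame 23.601483812790335 -1.8549575928233284 10.431100029130395
```

Emit:
{"op": "carry_out", "data": {
  "commands": [
    [0.004,0,0.003,0,0,0],
    [0,0,0,0,0,0]
  ]
}}

```text
t: 13.15
ee_pos: [659.4, 61.7, 66.7]
orientation: [2.156, 1.452, -0.835]
ft_force: [-0.2, -1.0, -1.6]
width: 18.4
```

Emit:
{"op": "carry_out", "data": {
  "commands": [
    [0,0,0,0,0,0],
    [0,0,0,0,0,0],
    [0,0,0,0,0,0],
    [0,0,0,0,0,0]
  ],
  "grip": 0.45
}}

```text
t: 13.65
ee_pos: [660.3, 61.1, 68.1]
orientation: [2.157, 1.45, -0.832]
ft_force: [0.0, -0.2, 0.1]
width: 48.3
```

Emit:
{"op": "carry_out", "data": {
  "commands": [
    [-0.015,0,0,0,0,0],
    [-0.025,0,0,0,0,0],
    [-0.035,0,0,0,0,0],
    [-0.04,0,0,0,0,0],
    [-0.04,0,0,0,0,0],
    [-0.03,0,0,0,0,0],
    [0,0,0,0,0,0]
  ]
}}

```text
t: 14.52
ee_pos: [604.4, -75.7, 203.0]
orientation: [2.157, 1.442, -0.833]
ft_force: [0.2, -0.5, -0.8]
width: 48.0
```

```bash
python3 - <<'E'
from h import *
st()
R=Rt(40,-1);tab=binp(-34,83,.87)
from workcell import ctrl
d=ctrl.get_image("top");cv2.imwrite("pics/rel.png",cv2.resize(d["pixels"][100:250,150:310],None,fx=4,fy=4,interpolation=3))
plan([(tab-R[:,0]*60,R),(tab+R[:,0]*14,R)],step=40)
E
```

```text
t 14.53 p [604.4 -75.7 203. ] xd [ 0.29  0.68 -0.68] yd [ 0.93 -0.38  0.01] q [-0.53  0.53  1.78  0.91  1.17 -0.67] F [ 0.2 -0.5 -0.8] w 48.0
leg [621. -28.  89.] rot 7 n 4
[0.028, -0.001, 0.012, 0.1, -1.8, -0.1],
[0.028, -0.001, 0.011, 0.1, -1.8, -0.1],
[0.029, -0.001, 0.011, 0.1, -1.8, -0.1],
[0.029, -0.001, 0.01, 0.1, -1.8, -0.1],
leg [639.  16.  33.] rot 0 n 2
[0.037, 0, -0, 0, 0, 0],
[0.037, 0, -0, 0, 0, 0],
```

View pics/rel.png

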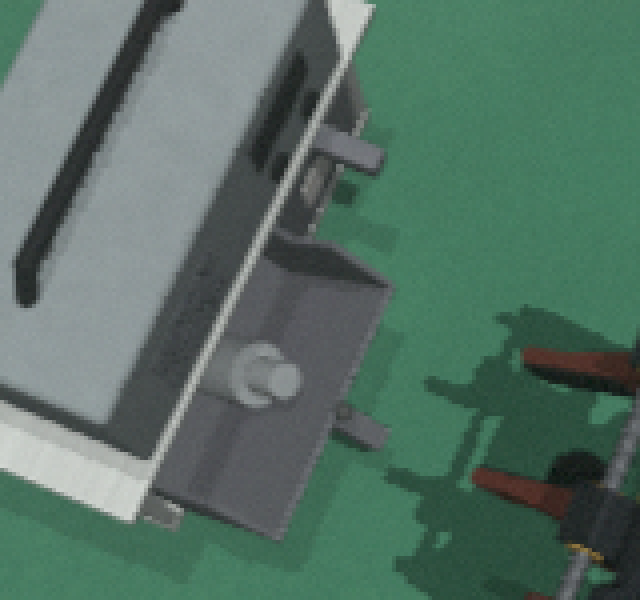

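The roller lies inside the bin at crop px (255,375), on the front wall and let go. Regripping the tab, which sits at (362,425).

Emit:
{"op": "carry_out", "data": {
  "commands": [
    [0.028,0,0.012,0,-1.8,0],
    [0.028,0,0.011,0,-1.8,0],
    [0.029,0,0.011,0,-1.8,0],
    [0.022,0,0.01,0,-1.8,0],
    [0,0,0,0,0,0]
  ]
}}

```text
t: 15.2
ee_pos: [619.3, -30.1, 89.0]
orientation: [2.06, 1.385, -0.96]
ft_force: [-0.3, -0.4, 0.0]
width: 48.2
```

```bash
python3 - <<'E'
from h import *
st()
R=Rt(40,-1);tab=binp(-34,83,.87)
plan([(tab-R[:,0]*40,R),(tab+R[:,0]*14,R)],step=20)
E
```

```text
t 15.2 p [619.3 -30.1  89. ] xd [ 0.24  0.59 -0.77] yd [ 0.93 -0.38  0.  ] q [-0.39  0.66  1.81  0.93  0.92 -0.69] F [-0.3 -0.4  0. ] w 48.2
leg [625. -16.  74.] rot 0 n 2
[0.01, 0, -0.001, 0.1, 0.1, -0.1],
[0.01, 0, -0.001, 0.1, 0.1, -0.1],
leg [639.  16.  33.] rot 0 n 3
[0.018, 0, -0, 0, 0, 0],
[0.018, 0, -0, 0, 0, 0],
[0.018, 0, -0, 0, 0, 0],
```

Emit:
{"op": "carry_out", "data": {
  "commands": [
    [0.01,0,-0.001,0,0,0],
    [0.01,0,-0.001,0,0,0],
    [0.018,0,0,0,0,0],
    [0.018,0,0,0,0,0],
    [0.016,0,0,0,0,0],
    [0,0,0,0,0,0]
  ]
}}

```text
t: 15.95
ee_pos: [638.9, 17.1, 32.2]
orientation: [2.061, 1.385, -0.959]
ft_force: [0.1, 0.2, -0.1]
width: 48.8
```

```bash
python3 - <<'E'
from h import *
st()
R=Rt(40,-1);tab=binp(-34,83,.87)
plan([(tab+R[:,0]*14,R)],step=20)
E
```

```text
t 15.95 p [638.9  17.1  32.2] xd [ 0.24  0.59 -0.77] yd [ 0.93 -0.38  0.  ] q [-0.31  0.76  1.8   1.05  0.83 -0.76] F [ 0.1  0.2 -0.1] w 48.8
leg [639.  16.  33.] rot 0 n 1
[-0.001, 0, 0.001, 0.2, 0, -0.1],
```

Emit:
{"op": "carry_out", "data": {
  "commands": [
    [0,0,0,0,0,0],
    [0,0,0,0,0,0],
    [0,0,0,0,0,0],
    [0,0,0,0,0,0]
  ],
  "grip": 1.0
}}

```text
t: 16.45
ee_pos: [637.1, 17.4, 32.7]
orientation: [2.061, 1.389, -0.96]
ft_force: [-3.9, 1.9, 2.6]
width: 14.0
```

Emit:
{"op": "carry_out", "data": {
  "commands": [
    [-0.004,0,-0.007,0,0,0],
    [-0.004,0,-0.008,0,0,0],
    [-0.003,0,-0.009,0,0,0],
    [-0.002,0,-0.009,0,0,0],
    [-0.001,0,-0.009,0,0,0],
    [0,0,-0.009,0,0,0],
    [0,0,0,0,0,0]
  ]
}}

```text
t: 17.32
ee_pos: [648.6, 45.0, 76.1]
orientation: [2.059, 1.382, -0.967]
ft_force: [1.3, -0.4, -8.8]
width: 13.8
```

```bash
cat >> h.py <<'E'
def theta(k=14):
    o=st();R=Ro.from_rotvec(o["orientation"]).as_matrix()
    g=o["ee_pos"]-R[:,0]*k-H;r=[g@X,g@Z]
    th=np.arctan2(-r[0],r[1])-np.arctan2(34,83)
    print("y",g@Y,"radius",np.hypot(*r),"(89.7) theta",th)
    for a in(.2,.1,.05,0,-.05): print(a,(R.T@(binp(-34,83,a)-H-g)/1000).round(4))
E
python3 -c "
from h import *
theta()"
```

```text
t 17.32 p [648.6  45.   76.1] xd [ 0.24  0.59 -0.77] yd [ 0.93 -0.38  0.  ] q [-0.26  0.69  1.8   1.01  0.84 -0.64] F [ 1.3 -0.4 -8.8] w 13.8
y 1.7146181464880534 radius 89.34234800022743 (89.7) theta 0.2651878882848661
0.2 [ 0.0001  0.0017 -0.0058]
0.1 [ 0.0014  0.0017 -0.0147]
0.05 [ 0.0024  0.0017 -0.0191]
0 [ 0.0037  0.0017 -0.0234]
-0.05 [ 0.0051  0.0017 -0.0276]
```

Emit:
{"op": "carry_out", "data": {
  "commands": [
    [0,0,-0.006,0,0,0],
    [0.001,0,-0.008,0,0,0],
    [0.001,0,-0.006,0,0,0],
    [0.001,0,-0.005,0,0,0],
    [0.001,0,-0.004,0,0,0],
    [0,0,0,0,0,0]
  ]
}}

```text
t: 18.08
ee_pos: [657.8, 67.0, 90.9]
orientation: [2.056, 1.378, -0.971]
ft_force: [-1.4, -6.6, -6.9]
width: 13.6
```

```bash
python3 -c "
from h import *
theta()"
```

```text
t 18.07 p [657.8  67.   90.9] xd [ 0.24  0.59 -0.77] yd [ 0.93 -0.38  0.  ] q [-0.21  0.67  1.79  1.    0.84 -0.58] F [-1.4 -6.6 -6.9] w 13.6
y 1.5009534234842192 radius 90.96617232122931 (89.7) theta -0.04762403565260187
0.2 [-0.0037  0.0015  0.022 ]
0.1 [-0.0024  0.0015  0.0132]
0.05 [-0.0014  0.0015  0.0088]
0 [-0.0001  0.0015  0.0045]
-0.05 [0.0013 0.0015 0.0002]
```

Emit:
{"op": "carry_out", "data": {
  "commands": [
    [0.001,0,-0.003,0,0,0],
    [0,0,0,0,0,0]
  ]
}}

```text
t: 18.32
ee_pos: [658.0, 67.3, 91.1]
orientation: [2.054, 1.374, -0.975]
ft_force: [0.5, -3.8, -8.2]
width: 14.0
```

```bash
python3 - <<'E'
from h import *
st()
from workcell import ctrl
d=ctrl.get_image("top");cv2.imwrite("pics/shut.png",cv2.resize(d["pixels"][90:250,150:310],None,fx=3.7,fy=3.7,interpolation=3))
E
```

```text
t 18.32 p [658.   67.3  91.1] xd [ 0.24  0.58 -0.78] yd [ 0.92 -0.38  0.  ] q [-0.21  0.66  1.79  1.    0.83 -0.58] F [ 0.5 -3.8 -8.2] w 14.0
```

View pics/shut.png

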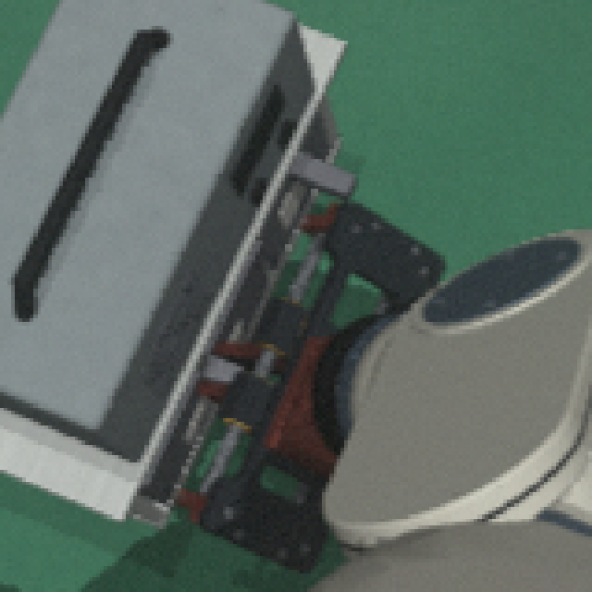

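The front walls are in line, so the bin looks shut. Releasing and backing off to check it stays.

Emit:
{"op": "carry_out", "data": {
  "commands": [
    [0,0,0,0,0,0],
    [0,0,0,0,0,0],
    [0,0,0,0,0,0]
  ],
  "grip": 0.5
}}

```text
t: 18.75
ee_pos: [655.1, 68.5, 92.4]
orientation: [2.052, 1.384, -0.974]
ft_force: [-7.8, -7.3, -0.9]
width: 40.0
```

Emit:
{"op": "carry_out", "data": {
  "commands": [
    [-0.02,0,0.003,0,0,0],
    [-0.035,0,0.003,0,0,0],
    [-0.045,0,0,0,0,0],
    [-0.05,0,0,0,0,0],
    [-0.05,0,0,0,0,0],
    [-0.04,0,0,0,0,0],
    [0,0,0,0,0,0],
    [0,0,0,0,0,0]
  ]
}}

```text
t: 19.75
ee_pos: [596.5, -79.5, 294.8]
orientation: [2.056, 1.389, -0.951]
ft_force: [0.9, 1.0, -0.3]
width: 44.0
```

```bash
python3 - <<'E'
from h import *
st()
from workcell import ctrl
a=load("top")["pixels"];b=ctrl.get_image("top")["pixels"]
s=(slice(90,240),slice(150,250))
r=lambda i:cv2.resize(i,(390,585),interpolation=3)
cv2.imwrite("pics/cmp.png",np.hstack([r(a[s]),r(b[s])]))
E
```

```text
t 19.75 p [596.5 -79.5 294.8] xd [ 0.24  0.6  -0.77] yd [ 0.93 -0.37  0.01] q [-0.49  0.36  1.72  0.74  1.24 -0.43] F [ 0.9  1.  -0.3] w 44.0
```

View pics/cmp.png

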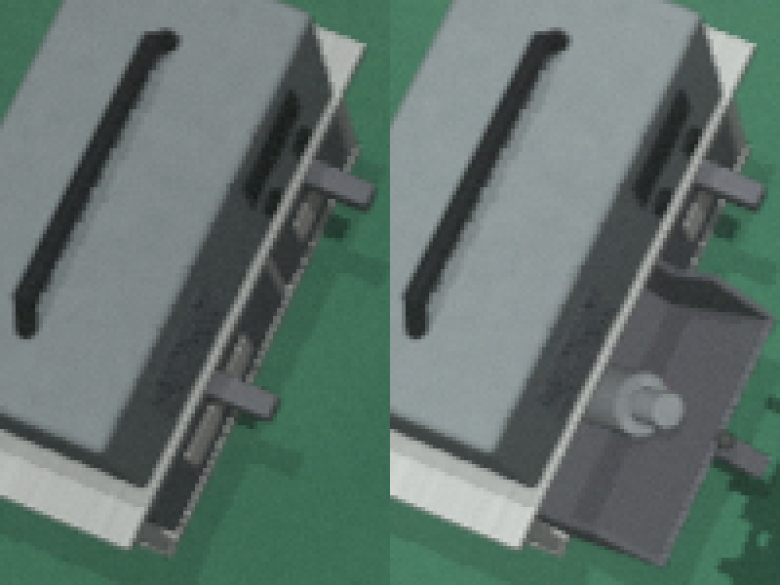

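It sprang open again: it had met the plunger, but each row's push was limited and the tab slipped a few mm through the pads. I'll grip nearer the front wall, so slip brings the fingers against the wall, and command larger final pushes with no pause.

```bash
python3 - <<'E'
from h import *
R=Rt(40,-1);tab=binp(-27,83,.87)
plan([(tab-R[:,0]*50,R)],step=50)
prev=tab
for a in np.arange(.77,-.05,-.1):
    g=binp(-27,83,a);print(round(a,2),(R.T@(g-prev)/1000).round(4));prev=g
E
```

```text
leg [625. -18.  87.] rot 1 n 5
[0.04, 0, 0.016, 0.1, -0, -0],
[0.04, 0, 0.016, 0.1, -0, -0],
[0.04, 0, 0.016, 0.1, -0, -0],
[0.04, 0.001, 0.016, 0.1, -0, -0],
[0.04, 0.001, 0.016, 0.1, -0, -0],
0.77 [-0.0037  0.     -0.0079]
0.67 [-0.0029  0.     -0.0082]
0.57 [-0.002   0.     -0.0085]
0.47 [-0.0012 -0.     -0.0086]
0.37 [-0.0003  0.     -0.0087]
0.27 [ 0.0006 -0.     -0.0087]
0.17 [ 0.0014  0.     -0.0086]
0.07 [ 0.0023 -0.     -0.0084]
-0.03 [ 0.0031  0.     -0.0082]
```

Emit:
{"op": "carry_out", "data": {
  "commands": [
    [0.04,0,0.016,0,0,0],
    [0.04,0,0.016,0,0,0],
    [0.04,0,0.016,0,0,0],
    [0.04,0,0.016,0,0,0],
    [0.033,0,0.016,0,0,0],
    [0,0,0,0,0,0]
  ]
}}

```text
t: 20.55
ee_pos: [619.1, -12.3, 85.2]
orientation: [2.051, 1.404, -0.956]
ft_force: [0.6, 0.7, -0.0]
width: 44.1
```

```bash
python3 - <<'E'
from h import *
st()
R=Rt(40,-1);tab=binp(-27,83,.87)
plan([(tab+R[:,0]*14,R)],step=18)
E
```

```text
t 20.55 p [619.1 -12.3  85.2] xd [ 0.23  0.6  -0.76] yd [ 0.93 -0.36 -0.  ] q [-0.37  0.67  1.82  0.95  0.92 -0.7 ] F [ 0.6  0.7 -0. ] w 44.1
leg [640.  20.  38.] rot 1 n 4
[0.015, 0.002, 0, 0.1, -0, 0.2],
[0.015, 0.002, 0, 0.1, -0, 0.2],
[0.015, 0.002, 0, 0.1, -0, 0.2],
[0.015, 0.002, 0, 0.1, -0, 0.2],
```

Emit:
{"op": "carry_out", "data": {
  "commands": [
    [0.012,0.004,0,0.1,0,0.4],
    [0.015,0.004,0,0.1,0,0.4],
    [0.015,0,0,0,0,0],
    [0.015,0,0,0,0,0],
    [0,0,0,0,0,0]
  ]
}}

```text
t: 21.18
ee_pos: [643.6, 21.0, 42.0]
orientation: [2.062, 1.384, -0.949]
ft_force: [-0.0, -0.4, 0.9]
width: 43.8
```

```bash
python3 - <<'E'
from h import *
st()
R=Rt(40,-1);tab=binp(-27,83,.87)
plan([(tab+R[:,0]*14,R)],step=18)
E
```

```text
t 21.18 p [643.6  21.   42. ] xd [ 0.25  0.6  -0.76] yd [ 0.93 -0.37  0.01] q [-0.3   0.75  1.8   1.04  0.84 -0.75] F [-0.  -0.4  0.9] w 43.8
leg [640.  20.  38.] rot 1 n 1
[0.001, -0.003, 0.004, 0.5, -0.2, -0.3],
```

Close enough (5 mm), so a small correction, grip, arc back, then a firm push.

Emit:
{"op": "carry_out", "data": {
  "commands": [
    [0.001,-0.003,0.003,0.4,0,-0.3],
    [0,0,0,0,0,0]
  ]
}}

```text
t: 21.42
ee_pos: [640.1, 20.4, 39.4]
orientation: [2.064, 1.388, -0.957]
ft_force: [0.0, 0.1, 0.7]
width: 44.1
```

Emit:
{"op": "carry_out", "data": {
  "commands": [
    [0,0,0,0,0,0],
    [0,0,0,0,0,0],
    [0,0,0,0,0,0],
    [0,0,0,0,0,0]
  ],
  "grip": 1.0
}}

```text
t: 21.92
ee_pos: [638.4, 20.5, 39.9]
orientation: [2.064, 1.392, -0.958]
ft_force: [-4.8, 1.2, 1.3]
width: 13.7
```

Emit:
{"op": "carry_out", "data": {
  "commands": [
    [-0.004,0,-0.008,0,0,0],
    [-0.003,0,-0.008,0,0,0],
    [-0.002,0,-0.009,0,0,0],
    [-0.001,0,-0.009,0,0,0],
    [0,0,-0.009,0,0,0],
    [0,0,-0.009,0,0,0],
    [0.001,0,-0.005,0,0,0]
  ]
}}

```text
t: 22.8
ee_pos: [652.6, 54.5, 82.3]
orientation: [2.06, 1.383, -0.968]
ft_force: [-1.1, -6.6, -8.2]
width: 13.6
```

```bash
python3 - <<'E'
from h import *
theta()
E
```

```text
t 22.8 p [652.6  54.5  82.3] xd [ 0.24  0.59 -0.77] yd [ 0.93 -0.38 -0.  ] q [-0.24  0.68  1.8   1.01  0.84 -0.62] F [-1.1 -6.6 -8.2] w 13.6
y 1.6043209681754398 radius 88.76985672353784 (89.7) theta 0.12992227061885503
0.2 [-0.0018  0.0016  0.0061]
0.1 [-0.0004  0.0016 -0.0028]
0.05 [ 0.0006  0.0016 -0.0072]
0 [ 0.0019  0.0016 -0.0115]
-0.05 [ 0.0033  0.0016 -0.0157]
```

Emit:
{"op": "carry_out", "data": {
  "commands": [
    [0.001,0,-0.007,0,0,0],
    [0.001,0,-0.008,0,0,0],
    [0.001,0,-0.01,0,0,0],
    [0.001,0,-0.01,0,0,0]
  ]
}}

```text
t: 23.3
ee_pos: [661.7, 76.3, 93.3]
orientation: [2.05, 1.368, -0.986]
ft_force: [6.4, -5.7, -26.3]
width: 13.9
```

```bash
python3 - <<'E'
from h import *
o=st();g=o["ee_pos"]-H;print("tcp x,z in hinge",g@X,g@Z, "shut-grip nominal",(binp(-27,83,0)+Rt(40,-1)[:,0]*14-H)@X,(binp(-27,83,0)+Rt(40,-1)[:,0]*14-H)[2])
E
```

```text
t 23.3 p [661.7  76.3  93.3] xd [ 0.24  0.58 -0.78] yd [ 0.92 -0.38  0.  ] q [-0.19  0.66  1.79  0.99  0.82 -0.54] F [  6.4  -5.7 -26.3] w 13.9
tcp x,z in hinge -11.454568960743824 77.26615427272263 shut-grip nominal -18.000973464388455 72.27537779633431
```

The inner pad edge now sits at the shut wall plane (about -4 mm). One more level push into the case, then release.

Emit:
{"op": "carry_out", "data": {
  "commands": [
    [0.005,0,-0.006,0,0,0],
    [0.006,0,-0.007,0,0,0],
    [0.006,0,-0.007,0,0,0]
  ]
}}

```text
t: 23.68
ee_pos: [663.1, 79.1, 92.9]
orientation: [2.034, 1.348, -1.002]
ft_force: [-43.3, -66.7, 31.8]
width: 13.7
```

```bash
python3 - <<'E'
from h import *
o=st();g=o["ee_pos"]-H;print("tcp x,z in hinge",g@X,g@Z,"Fx",o["ft_force"]@X)
E
```

```text
t 23.68 p [663.1  79.1  92.9] xd [ 0.24  0.56 -0.8 ] yd [ 0.92 -0.39  0.01] q [-0.18  0.65  1.79  0.96  0.8  -0.51] F [-43.3 -66.7  31.8] w 13.7
tcp x,z in hinge -8.370510004133624 76.90742884558075 Fx -78.09240977208609
```

A hard stop (78 N) shows the bin is home. Relaxing and opening the fingers, then withdrawing.

Emit:
{"op": "carry_out", "data": {
  "commands": [
    [0,0,0,0,0,0],
    [0,0,0,0,0,0],
    [0,0,0,0,0,0]
  ],
  "grip": 0.5
}}

```text
t: 24.05
ee_pos: [663.0, 75.0, 97.1]
orientation: [2.039, 1.343, -1.0]
ft_force: [-0.3, -3.9, -0.6]
width: 39.9
```

Emit:
{"op": "carry_out", "data": {
  "commands": [
    [-0.006,0,0.004,0,0,0],
    [-0.02,0,0.003,0,0,0],
    [-0.04,0,0,0,0,0],
    [-0.05,0,0,0,0,0],
    [-0.05,0,0,0,0,0],
    [-0.045,0,0,0,0,0],
    [0,0,0,0,0,0],
    [0,0,0,0,0,0]
  ]
}}

```text
t: 25.05
ee_pos: [606.6, -49.8, 271.2]
orientation: [2.036, 1.35, -0.995]
ft_force: [-0.1, -0.1, -0.7]
width: 43.7
```

```bash
python3 - <<'E'
from h import *
st()
from workcell import ctrl
a=load("top")["pixels"];b=ctrl.get_image("top")["pixels"]
a2=load("side")["pixels"];b2=ctrl.get_image("side")["pixels"]
s=(slice(100,240),slice(150,260));r=lambda i:cv2.resize(i,(380,480),interpolation=3)[:300+180]
cv2.imwrite("pics/fin.png",np.hstack([r(b[s]),cv2.resize(b2[90:330,240:440],(400,480))]))
for n,p,q,w in(("wide tab/bin",a,b,(165,245,190,245)),("narrow",a,b,(120,160,215,250)),("sleeve top",a,b,(285,312,305,335)),("jar",a,b,(272,302,378,410)),("wrench",a,b,(175,245,412,442)),("sleeve s",a2,b2,(210,240,362,392)),("jar s",a2,b2,(155,192,372,402)),("wr s",a2,b2,(128,154,300,365))):
    y0,y1,x0,x1=w;print(n,np.abs(p[y0:y1,x0:x1].astype(int)-q[y0:y1,x0:x1]).mean().round(1))
E
```

```text
t 25.05 p [606.6 -49.8 271.2] xd [ 0.24  0.56 -0.79] yd [ 0.92 -0.38  0.01] q [-0.42  0.37  1.75  0.73  1.15 -0.38] F [-0.1 -0.1 -0.7] w 43.7
wide tab/bin 9.0
narrow 5.6
sleeve top 31.5
jar 59.7
wrench 53.5
sleeve s 4.3
jar s 9.2
wr s 8.5
```

View pics/fin.png

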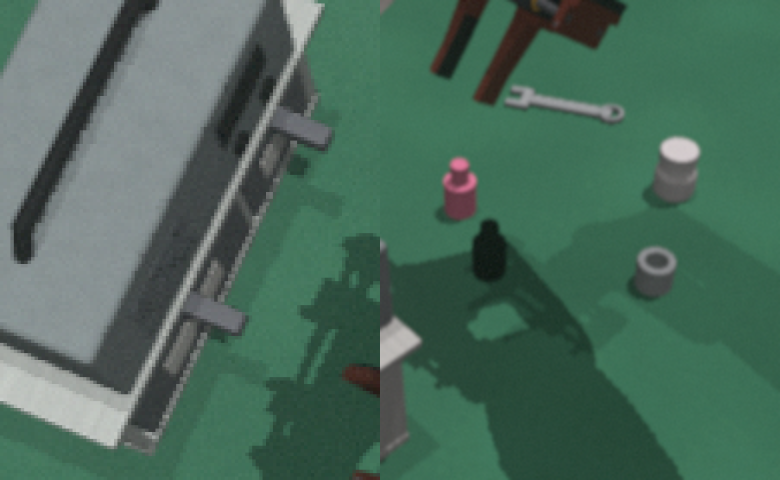

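The wide bin, with its tab at crop px (215,312), is shut as at the start, and the gripper is clear. The narrow bin is shut and the bystanders stand where they were. Handing in.

```bash
python3 -c "
from workcell import ctrl
print(ctrl.close_job())"
```

```text
the job is handed in; nothing more can be done
None
```

The steel roller is inside the wide bin, and the bin is shut. I tipped the bin fully forward by its tab, set the roller in, let go, and pushed the bin back. The job was handed in at about 25 s.

- **Retry:** the first closing failed. The tab slipped in the fingers at the plunger, and the bin sprang open with the roller still inside. The second try went home with a firmer push.
- **Force:** that last push read about 78 N at the wrist. This is under the 120 N limit, but harder than needed. I took it as fingertips on the shut front wall, and did not check whether the gripper's body touched anything against its 40 N limit.
- **Last checks:** about 1 s after release the top picture showed the wide bin shut as at the start, and the narrow bin shut too. The gripper was touching nothing, with force near 0.
- **Sleeve, jar and wrench:** the side picture showed them where they were. The top-view comparison differed strongly for all three. I put that down to the arm being in the way, so only the side view backs them.

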